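# Bolt the lock-up box shut

## Task

Lock up the wooden box: press its open lid fully shut, slide the barrel bolt all the way across into the keeper on the lid, then turn the bolt's handle fully down into the notch at the front of its housing. Leave the black loupe and the lock cylinder standing on the box where they are.

Things in the scene. Friction and masses are not known exactly. Their poses are not given: they have to be found in the camera images.
- chest: Plywood lock-up box, 200 (x) x 320 (y) x 110 mm high, fixed; its place and yaw vary. Origin: centre of its underside; z up, -x its front (towards the robot), +y its left. At box y -30 to +160 mm a compartment under a hinged lid; at y -160 to -30 mm a fixed deck, top 110 mm above the worktop, with a steel barrel bolt on it. The rod, 14 mm thick, lies along y at box x = -60 mm, z = 126 mm.
- notch (a point): Notch of the bolt's housing, on the rod's axis: box (-60, -75, 126) mm. The housing (box y -153 to -37 mm, 50 mm wide, top 140 mm above the worktop) has a slot along its top in which the upright handle travels. Here the slot's front side is cut away, 15 mm wide: the only place where the handle can turn down.
- lid (a joint): Opening angle of the lid (rad): 0 shut, its top level with the deck; starts at 0.45 to 0.85. Hinge line along box y at box x = +100 mm, z = 110 mm (top face). A 12 mm board, box y -27 to +160 mm, reaching 205 mm from the hinge to the front. The stiff hinge holds it where it is left; 2 to 6 N downwards on its outer side closes it.
- keeper (a point): Steel staple on the lid's top, 31 mm tall, 18 mm long in y, 160 mm from the hinge line at box y = -9 mm; the bolt's rod goes through it when the lid is shut. The point is the middle of its opening, 16 mm off the lid; it turns with the lid.
- press (a point): Point on the lid's outer (top) face, 120 mm from the hinge line, box y = +81 mm, clear of the keeper; turns with the lid. A good place to press the lid down.
- bolt (a joint): Travel of the bolt (m): 0 drawn back, 0.052 at its stop, fully across to the box's left (+y), in the keeper. The handle is at box y = -125 mm at 0 and in the middle of the notch at 0.050 (3 mm play either way). Starts at 0 to 0.014, where the rod is clear of the lid; slid further it bars the open lid from shutting. Rubs with about 1.5 N.
- bolt_handle (a joint): Angle of the bolt's handle about the rod (rad): 0 straight up, positive turns it towards the box's front (-x) and down; 1.57 (its stop) lies level, pointing to the front, down in the notch. Starts at -0.12 to 0.12, stays where it is left; about 0.7 N at the knob turns it. Away from the notch the slot stops it at about 0.3.
- knob (a point): Centre of the round steel knob, 22 mm in diameter, at the end of the handle, 60 mm from the rod's axis, on an 8 mm stem. Handle up: 186 mm above the worktop. Handle down: 126 mm above it and 20 mm in front of the box's front face.
- loupe: Black watchmaker's loupe, 33 mm in diameter, 30 mm tall, standing loose on the deck behind the bolt. Origin: centre of its underside. To be left alone.
- cylinder: Nickel lock cylinder, 17 x 64 x 37 mm, standing loose on the deck behind the bolt. Origin: centre of its underside. To be left alone.

How it is judged:
By the outcome, as a careful person would: the job done as asked, in the order asked, and still so for the second after the job is handed in, with the robot touching nothing.
It also fails if it takes over 51 s, if anything falls off the work surface, if the arm or the gripper's body presses on something with over 40 N, if the wrist force passes 120 N, or if a joint passes its speed limit or range.

## Robot

A 7-joint arm with a two-finger parallel gripper is mounted at the origin on a cart in front of the work surface, level with it; the furniture and walls round the work are solid. World frame = base frame: x ahead of the robot, y to its left, z up, the work surface at z = 0. Lengths are in mm, angles in rad, forces in N, time in s.
With the tool pointing down it reaches from about 425 to 925 mm from the base axis. Payload 6.8 kg.
Tool frame: the origin (TCP) lies at the very end of the fingers, on their centre line; the grasp point (between the pads) lies 19 mm behind it (robot.hold_point_z is the distance from the TCP to the grasp point, in mm); z points along the fingers, y is the direction in which the jaws open and shut (so a half turn about z gives the same grasp; the last joint's range is limited). The gripper opens to 85 mm and grips with 20 to 120 N. Pads are 22 mm wide; open, the fingers measure 114 mm over their backs; the gripper's body (76 mm by 85 mm) begins 54 mm behind the grasp point. The pads swing forward as they close: fully open they stand 13 mm farther back than shut.
Start: joints at [1.069, 0.477, 0.022, 1.555, -0.011, 1.109, -0.083], TCP at [259.008, -623.348, 231.308] pointing down, gripper open.
Joint ranges: [-2.96, 2.96], [-0.34, 2.1], [-1.41, 1.46], [0.24, 2.44], [-1.37, 4.51], [0.17, 1.92], [-2.96, 2.96]. Speed limits (rad/s): [2.39, 2.39, 3.14, 3.14, 3.14, 3.14, 3.14].

## Interface

Orientations are given as a 3x3 rotation matrix whose columns are the frame's x, y, z axes.
In Python, from station import robot gives the robot as it stands.
- The arm moves only by the shell command python3 -m pendant 'ROWS' [FORCE]. ROWS is JSON, a list that holds one entry, the list of rows, each a list of 7 numbers: the finger opening in m, from 0 to 0.0854, then the shift along the world's x, y, z in m, then the turn, a rotation vector about the world's x, y, z in rad. In form: [[[fingers, x, y, z, rx, ry, rz], ...]]. A call has 1 to 12 rows; each row shifts and turns the commanded pose from where the row before left it; what a row does not reach is not made up. A row lasts 1/12 s, in which the tool goes at most 41.7 mm and 7.16 degrees, less where a joint would pass 70% of its speed; a pose out of reach is approached as far as the arm can. A call with a gripper value outside its range is refused whole. The fingers move at their own pace and stop on an object; FORCE is the grip in N (left out, the last holds). Time passes only in rows, so rows that do not move let the fingers close. It gives the time, the measured TCP pose, the force and the opening at its end, in the units of the state.
- robot.state(): the state, without advancing time (a new reading comes with each control period).
- robot.read_camera(name): name is "side" or "top" or "wrist"; returns (picture, depth): 480x640x3 uint8, blue, green, red; 480x640 float32, mm along the optical axis (not along the pixel's ray), 0 where there is no reading.
- robot.calibration(name): a dict with "fovy" (degrees; the focal length in pixels is half the picture's height over the tangent of half this angle, whatever the lens; pixels are square), "cx", "cy" (the principal point, pixels), "eye" and "rotation" of the camera in the world; the wrist camera has in their place "tool_from_camera" (4x4, takes a point from camera to tool coordinates, whose origin is the TCP and whose axes are the flange's). Camera axes: x right, y down, z forward; pixel columns grow to the right and rows downward; lengths in mm; the calibration is good to about 2 mm. The wrist camera is an equidistant fisheye: a pixel r from the principal point sees the ray r / f radians off the axis. A picture is of the moment at which its call begins: read the wrist's pose just before it. calibration takes no time and is no camera call.
- robot.hand_in(): hands the job in, once; it reports no verdict.
The state is a dict: "clock": time; "q": joint angles; "qd": joint speeds; "effort": joint torques, N m; "tcp_pos": TCP position; "orientation": TCP orientation; "force": force on the tool from outside, world axes, zero at the start; "torque": the same for the moment, N m; "gripper_width": finger opening in mm.
Only numpy, scipy, OpenCV 4.12 (cv2) and the standard library are available. Lean on these libraries where they do the work, as an engineer would, in place of code of your own. Each camera call takes 0.05 s, during which the arm holds its last target.

## Working session

There is one attempt and no reset: what is moved stays moved. The work goes in short steps, Python scripts to look and compute and a shell command to move; the robot and the scene stay as the last step left them, time stands still between calls to the robot, and variables do not carry over. Pictures are saved under pics/ and viewed, and the job is handed in when it is done.

```bash
ls; mkdir -p pics
python3 - <<'E'
from station import robot
import cv2,json,numpy as np
s=robot.state(); print(s)
for n in ["side","top"]:
    im,d=robot.read_camera(n); cv2.imwrite(f"pics/{n}0.png",im); np.save(f"{n}0.npy",d); print(n,robot.calibration(n))
print(robot.calibration("wrist"))
E
```

```text
pics
{'clock': 0.0, 'q': array([ 1.06886635,  0.47776808,  0.02235907,  1.55646518, -0.01152723,
        1.10930869, -0.08310908]), 'qd': array([ 0.00117201,  0.00125703,  0.0001937 ,  0.00029376,  0.00131728,
       -0.00109715, -0.00093109]), 'effort': array([-7.58871756e-04, -5.96462774e+01,  1.60784885e+00, -2.81205118e+01,
        1.24314669e-02,  9.21632949e-03,  5.04914578e-05]), 'tcp_pos': array([ 258.7672892 , -622.77840597,  230.34176394]), 'orientation': array([[ 9.23452623e-01,  3.83711612e-01, -8.07435996e-04],
       [ 3.83712443e-01, -9.23451188e-01,  1.63233505e-03],
       [-1.19281819e-04, -1.81720732e-03, -9.99998342e-01]]), 'force': array([-0.37915429,  0.80578844,  0.01296422]), 'torque': array([0.01751988, 0.00181323, 0.00721856]), 'gripper_width': 85.12083242891318}
side {'fovy': 50.56850768289306, 'cx': 325.38240276158695, 'cy': 242.63946286119517, 'eye': array([ 257.62990823, -535.82716514,  712.16003283]), 'rotation': array([[ 0.80089267, -0.42710218,  0.41970783],
       [-0.59868946, -0.55718554,  0.5754261 ],
       [-0.01191061, -0.7121292 , -0.70194739]])}
top {'fovy': 57.56984387371062, 'cx': 312.93786416473284, 'cy': 242.0016275706859, 'eye': array([431.78185016, -38.31244292, 953.50725106]), 'rotation': array([[-0.21343035, -0.95517721,  0.20514379],
       [-0.9769519 ,  0.20942944, -0.04128306],
       [-0.00353051, -0.20922667, -0.9778608 ]])}
{'fovy': 65.70646984690485, 'cx': 318.1142231109532, 'cy': 250.62119197348588, 'tool_from_camera': array([[ 9.79526211e-04, -9.48941556e-01, -3.15450414e-01,
         8.19019891e+01],
       [ 9.99999518e-01,  9.50498863e-04,  2.45863900e-04,
        -1.75872080e-01],
       [ 6.65247880e-05, -3.15450502e-01,  9.48942030e-01,
        -1.42426094e+02],
       [ 0.00000000e+00,  0.00000000e+00,  0.00000000e+00,
         1.00000000e+00]])}
```

View pics/side0.png

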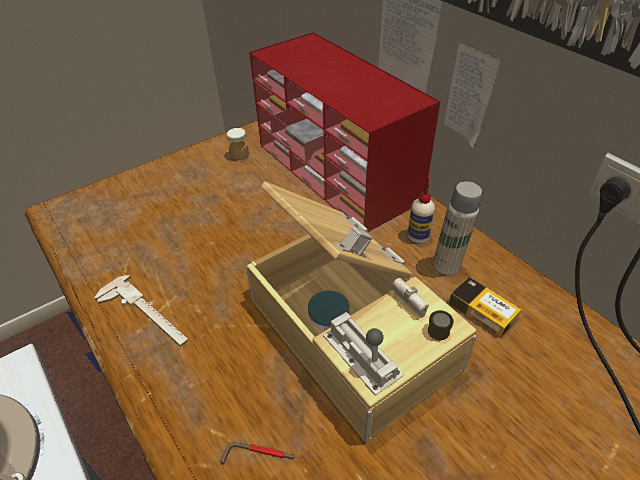

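View pics/top0.png

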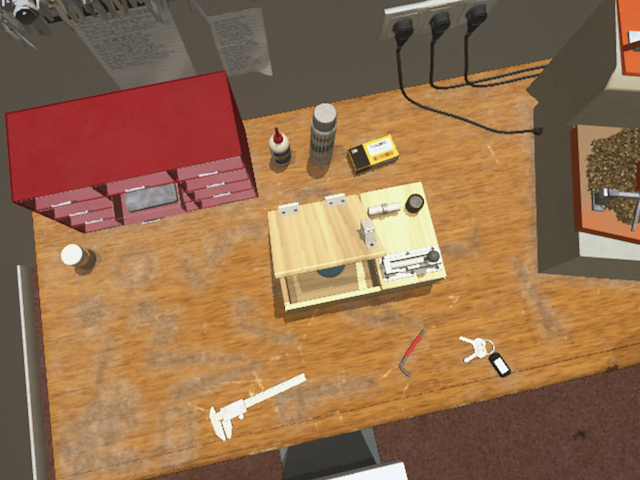

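The side view shows the box with its lid about half open, the bolt at about (365,350) with its knob at (375,337), the cylinder at (410,297) and the loupe at (440,325). In the top view the deck's corners are at about (425,184) and (444,275), the knob at (433,256) and the keeper at (369,233).

```bash
cat > h.py <<'E'
import numpy as np,cv2
from station import robot
def f_(c): return 240/np.tan(np.radians(c['fovy'])/2)
def cloud(name,d):
    c=robot.calibration(name); f=f_(c)
    v,u=np.mgrid[:480,:640]
    P=np.stack([(u-c['cx'])/f*d,(v-c['cy'])/f*d,d],-1)
    return P@c['rotation'].T+c['eye']
def ray(name,u,v,z):
    c=robot.calibration(name); f=f_(c)
    r=c['rotation']@np.array([(u-c['cx'])/f,(v-c['cy'])/f,1]); e=c['eye']
    return e+r*(z-e[2])/r[2]
def proj(name,p):
    c=robot.calibration(name); f=f_(c)
    q=c['rotation'].T@(np.array(p)-c['eye']); return q[0]/q[2]*f+c['cx'],q[1]/q[2]*f+c['cy']
E
python3 - <<'E'
from h import *
for n in ["top","side"]:
    W=cloud(n,np.load(n+"0.npy"))
    roi=np.zeros((480,640),bool)
    if n=="top": roi[160:320,360:460]=1
    else: roi[240:440,300:480]=1
    z=W[...,2]
    t=cloud(n,np.load(n+"0.npy"))[300:400,100:200] if 0 else None
    m=roi&(abs(z-110)<5)
    lab=cv2.connectedComponentsWithStats(m.astype(np.uint8))
    k=1+np.argmax(lab[2][1:,4]); m=lab[1]==k
    p=W[m]; print(n,m.sum(),np.median(p[:,2]))
    r=cv2.minAreaRect(p[:,:2].astype(np.float32)); print(r); print(cv2.boxPoints(r))
    k=roi&(z>172)&(z<200); q=W[k]; print("knob top",k.sum(),q.mean(0) if len(q) else 0, q[:,2].max())
for u,v in [(425,184),(444,275)]: print(ray("top",u,v,110))
im=cv2.imread("pics/top0.png"); cv2.imwrite("pics/topz.png",cv2.resize(im[160:330,250:470],None,fx=3.5,fy=3.5,interpolation=cv2.INTER_CUBIC))
im=cv2.imread("pics/side0.png"); cv2.imwrite("pics/sidez.png",cv2.resize(im[230:445,240:490],None,fx=2.7,fy=2.7,interpolation=cv2.INTER_CUBIC))
E
```

```text
top 4455 110.10967830209461
((586.760986328125, -248.61085510253906), (130.1936492919922, 200.2000274658203), 89.03075408935547)
[[ 485.57413 -312.0051 ]
 [ 685.74554 -315.39163]
 [ 687.9479  -185.21661]
 [ 487.77643 -181.83008]]
knob top 141 [ 535.07613735 -256.39740959  190.29994501] 198.6946057714523
side 7646 109.85262751886728
((590.2518920898438, -215.04806518554688), (201.3933868408203, 208.20985412597656), 89.12542724609375)
[[ 484.6221  -314.144  ]
 [ 692.80774 -317.32205]
 [ 695.8817  -115.95212]
 [ 487.69604 -112.77408]]
knob top 477 [ 558.29516715 -228.33751261  188.48814613] 199.92696996457585
[ 677.66953189 -321.89179074  110.        ]
[ 490.25336567 -308.45960225  110.        ]
```

View pics/topz.png

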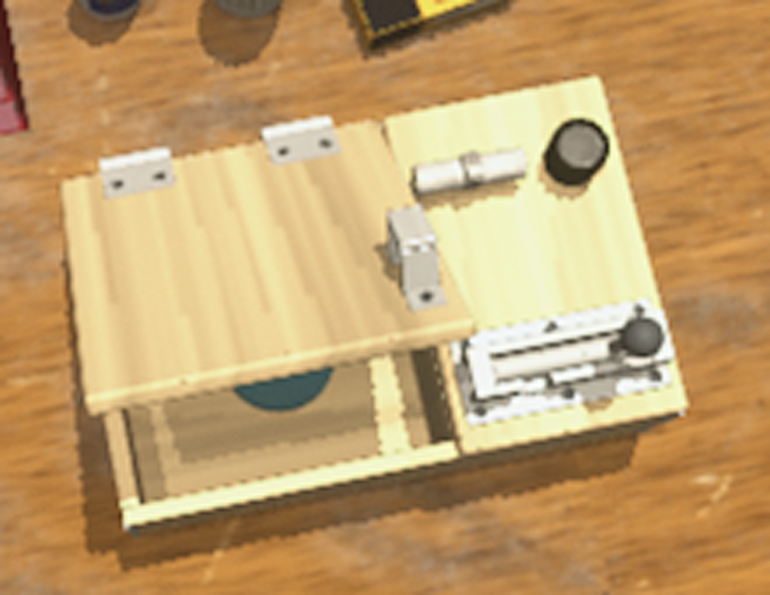

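View pics/sidez.png

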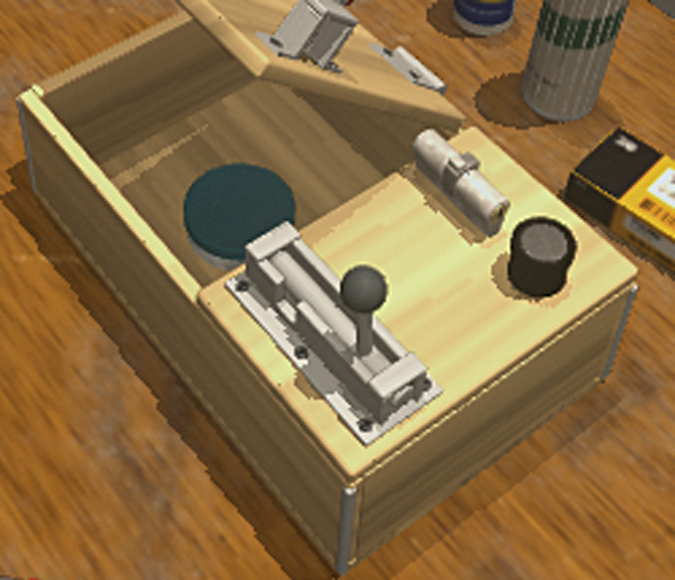

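Run:
```python
from h import *
for u,v in [(421.4,182.3),(445,278)]: print(ray("top",u,v,110))
from scipy.optimize import least_squares
K={}
for n in ["top","side"]:
    W=cloud(n,np.load(n+"0.npy")); z=W[...,2]
    box=(slice(240,275),slice(420,445)) if n=="top" else (slice(322,352),slice(360,390))
    q=W[box].reshape(-1,3); q=q[(q[:,2]>180)&(q[:,2]<202)]
    s=least_squares(lambda c:np.linalg.norm(q-c,axis=1)-11,q.mean(0)-[0,0,8],loss='soft_l1'); print(n,"knob",s.x,len(q),np.sqrt(np.mean(s.fun**2)))
# print dense deck points edges
W=cloud("top",np.load("top0.npy")); m=abs(W[...,2]-110)<5
roi=np.zeros_like(m); roi[170:300,350:460]=1; m&=roi
p=W[m]
for y in range(-310,-185,15):
    s=p[abs(p[:,1]-y)<4]; print(y,"x",s[:,0].min().round(1),s[:,0].max().round(1))
for x in range(490,690,20):
    s=p[abs(p[:,0]-x)<4]; print(x,"y",s[:,1].min().round(1),s[:,1].max().round(1))
```

```text
[ 682.74933788 -315.71941068  110.        ]
[ 484.20030711 -308.74359254  110.        ]
top knob [ 521.88080429 -273.48054891  185.74101951] 120 0.9836098597949688
side knob [ 521.15837572 -274.34532655  185.57562052] 247 0.6771576550068837
-310 x 486.5 685.8
-295 x 486.1 685.0
-280 x 486.5 685.0
-265 x 486.9 685.5
-250 x 486.6 685.6
-235 x 487.4 686.2
-220 x 488.0 685.0
-205 x 487.4 687.1
-190 x 488.1 687.0
490 y -310.8 -182.7
510 y -312.4 -182.6
530 y -197.1 -182.7
550 y -312.6 -183.6
570 y -312.7 -204.8
590 y -313.3 -201.8
610 y -313.0 -197.9
630 y -313.5 -193.8
650 y -314.6 -188.6
670 y -314.1 -185.3
```

```bash
cat >> h.py <<'E'
a=np.radians(-0.97); X=np.array([np.cos(a),np.sin(a),0]); Y=np.array([-np.sin(a),np.cos(a),0]); Z=np.array([0,0,1.])
O=np.array([586.8,-248.6,0])+95*Y
R=np.stack([X,Y,Z],1)
def b2w(p): return O+R@np.array(p,float)
def w2b(p): return (np.asarray(p)-O)@R
E
python3 - <<'E'
from h import *
W=cloud("top",np.load("top0.npy")); B=w2b(W.reshape(-1,3))
m=(B[:,1]>20)&(B[:,1]<150)&(B[:,0]<80)&(B[:,2]>125)&(B[:,2]<260)&(B[:,0]>-110)
q=B[m]; ang=np.arctan2(q[:,2]-110,100-q[:,0]); print("lid",np.median(ang),ang.std(),len(q))
t=np.median(ang)
print("press",b2w([100-120*np.cos(t),81,110+120*np.sin(t)]),"shut",b2w([-20,81,110]))
print("knob now (box)",w2b([521.5,-273.9,185.7])); 
for y in (-125,-75): print(b2w([-60,y,126]))
print("down",b2w([-120,-75,126]), "origin",O)
print(proj("top",b2w([-60,-9,126])),proj("side",b2w([-100,-160,0])))
E
```

```text
lid 0.7515038063919877 0.01296535211366382 4477
press [602.0981595  -72.83379281 191.92859687] shut [569.78234984 -72.28664378 110.        ]
knob now (box) [ -64.86234147 -121.40183061  185.7       ]
[ 526.30073168 -277.57996778  126.        ]
[ 527.14717593 -227.58713297  126.        ]
down [ 467.15577416 -226.57139987  126.        ] origin [ 588.40824408 -153.61361387    0.        ]
(np.float64(366.76302058091994), np.float64(270.89041433081326)) (np.float64(365.4193369426839), np.float64(442.48739409812345))
```

Run:
```python
from h import *
W=cloud("top",np.load("top0.npy")); im=cv2.imread("pics/top0.png")
b=im[...,0].astype(int);r=im[...,2].astype(int);g=im[...,1].astype(int)
m=(r>90)&(g<45)&(b<60); m[:,270:]=0; p=W[m]; print(np.percentile(p,[1,99],axis=0))
for u,v in [(240,80),(252,180),(322,110),(280,150)]: print(u,v,W[v,u])
```

```text
[[761.28395604  21.39956159 178.52552173]
 [929.91184827 419.03339215 241.99949651]]
240 80 [9.60424480e+02 9.31284434e-01 1.54184990e+02]
252 180 [771.50863426  21.54363165  84.52570556]
322 110 [ 841.03218261 -142.71379248  188.52541903]
280 150 [826.05410916 -49.25860581  82.15933963]
```

```bash
python3 -m pendant '[[[0.0,0.005,0.01,0.02,0,0,0],[0,0.01,0.02,0.02,0,0,-0.03],[0,0.02,0.03,0.02,0,0,-0.04],[0,0.02,0.033,0.02,0,0,-0.05],[0,0.02,0.033,0.01,0,0,-0.05],[0,0.02,0.033,0.01,0,0,-0.05],[0,0.02,0.033,0,0,0,-0.05],[0,0.02,0.033,0,0,0,-0.05],[0,0.02,0.033,0,0,0,-0.05],[0,0.02,0.033,0,0,0,-0.04],[0,0.02,0.033,0,0,0,0],[0,0.02,0.033,0,0,0,0]]]' 40
```

```text
clock: 1.1
tcp_pos: [473.5, -265.8, 330.3]
orientation: [[1.0, -0.016, -0.0], [-0.016, -1.0, 0.0], [-0.0, -0.0, -1.0]]
force: [0.7, 0.3, -0.3]
gripper_width: 0.2
```

```bash
python3 -m pendant '[[[0.0,0.015,0.028,0,0,0,0],[0,0.015,0.03,0,0,0,0],[0,0.017,0.033,0,0,0,0],[0,0.017,0.033,0,0,0,0],[0,0.017,0.033,-0.01,0,0,0],[0,0.01,0.02,-0.02,0,0,0],[0,0.006,0.01,-0.025,0,0,0],[0,0.003,0.006,-0.02,0,0,0],[0,0,0,-0.005,0,0,0],[0,0,0,0,0,0,0]]]'
python3 - <<'E'
from h import *
im,d=robot.read_camera("side"); cv2.imwrite("pics/side1.png",im)
E
```

```text
clock: 1.93
tcp_pos: [571.9, -74.7, 248.6]
orientation: [[1.0, -0.016, -0.004], [-0.016, -1.0, 0.0], [-0.004, -0.0, -1.0]]
force: [0.2, 0.1, 0.1]
gripper_width: -0.0
```

View pics/side1.png

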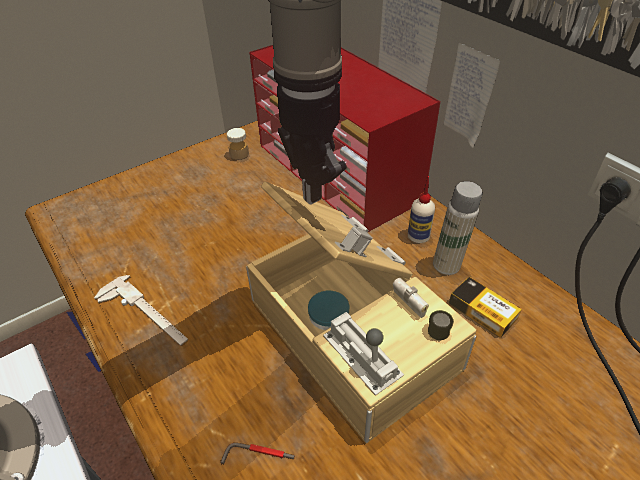

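The closed fingers (313,195) are just above the lid, on its outer left half. I'll press down slowly.

```bash
for i in 1; do python3 -m pendant '[[[0,0,0,-0.008,0,0,0],[0,0,0,-0.01,0,0,0],[0,0,0,-0.01,0,0,0],[0,0,0,-0.01,0,0,0],[0,0,0,-0.01,0,0,0],[0,0,0,-0.01,0,0,0],[0,0,0,-0.01,0,0,0],[0,0,0,-0.01,0,0,0],[0,0,0,-0.01,0,0,0]]]'; done
```

```text
clock: 2.73
tcp_pos: [573.0, -74.7, 161.4]
orientation: [[1.0, -0.016, -0.0], [-0.016, -1.0, 0.0], [-0.0, -0.0, -1.0]]
force: [-0.2, -0.5, 2.0]
gripper_width: -0.4
```

```bash
python3 -m pendant '[[[0,0,0,-0.01,0,0,0],[0,0,0,-0.01,0,0,0],[0,0,0,-0.01,0,0,0],[0,0,0,-0.008,0,0,0],[0,0,0,-0.006,0,0,0],[0,0,0,-0.003,0,0,0],[0,0,0,-0.002,0,0,0]]]'; python3 -m pendant '[[[0,0,0,-0.002,0,0,0],[0,0,0,-0.001,0,0,0],[0,0,0,0,0,0,0]]]'
```

```text
clock: 3.32
tcp_pos: [572.9, -74.7, 112.9]
orientation: [[1.0, -0.016, -0.001], [-0.016, -1.0, 0.0], [-0.001, -0.0, -1.0]]
force: [-1.8, 0.2, 1.7]
gripper_width: -0.4
clock: 3.57
tcp_pos: [573.5, -74.7, 110.6]
orientation: [[1.0, -0.016, 0.001], [-0.016, -1.0, -0.0], [0.001, -0.0, -1.0]]
force: [0.2, -0.1, -0.1]
gripper_width: 0.1
```

```bash
python3 -m pendant '[[[0,0,0,-0.001,0,0,0],[0,0,0,-0.001,0,0,0]]]'; python3 -m pendant '[[[0,0,0,-0.001,0,0,0],[0,0,0,0,0,0,0]]]'
```

```text
clock: 3.73
tcp_pos: [573.7, -74.7, 110.0]
orientation: [[1.0, -0.016, 0.001], [-0.016, -1.0, -0.0], [0.001, 0.0, -1.0]]
force: [-7.8, 0.0, 20.1]
gripper_width: 0.2
clock: 3.9
tcp_pos: [573.7, -74.7, 109.9]
orientation: [[1.0, -0.016, 0.001], [-0.016, -1.0, -0.001], [0.001, 0.001, -1.0]]
force: [-6.9, 0.4, 18.8]
gripper_width: 0.1
```

```bash
python3 -m pendant '[[[0,0,0,0.005,0,0,0],[0,0,0,0.015,0,0,0],[0,0,0,0.03,0,0,0],[0.05,0,-0.01,0.03,0,0,0],[0.05,-0.007,-0.03,0.03,0,0,0],[0.05,-0.009,-0.033,0.02,0,0,0],[0.05,-0.009,-0.033,0,0,0,0],[0.05,-0.009,-0.033,0,0,0,0],[0.05,-0.009,-0.03,0,0,0,0],[0.05,-0.006,-0.02,0,0,0,0],[0.05,-0.003,-0.01,0,0,0,0],[0.05,0,0,0,0,0,0]]]'
python3 - <<'E'
from h import *
im,d=robot.read_camera("side"); cv2.imwrite("pics/side2.png",im)
W=cloud("side",d); B=w2b(W.reshape(-1,3)); q=B[(B[:,1]>30)&(B[:,1]<150)&(abs(B[:,2]-110)<30)&(B[:,0]<60)&(B[:,0]>-90)]
print(np.percentile(q[:,2],[5,50,95])); A=np.c_[q,np.ones(len(q))][:,[0,3]]; print(np.linalg.lstsq(A,q[:,2],rcond=None)[0])
E
```

```text
clock: 4.9
tcp_pos: [520.4, -275.6, 236.6]
orientation: [[1.0, -0.021, 0.0], [-0.021, -1.0, -0.001], [0.0, 0.001, -1.0]]
force: [-0.1, -0.1, 0.8]
gripper_width: 50.0
[108.07803702 109.77795822 111.45427118]
[-1.71677169e-05  1.09774774e+02]
```

View pics/side2.png

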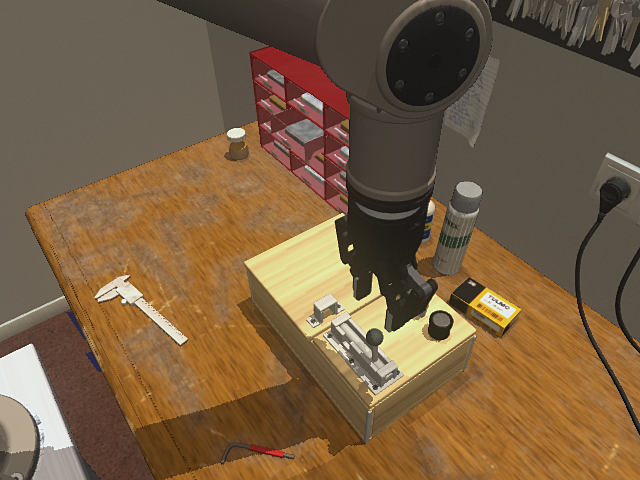

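Run:
```python
from h import *
print(proj("side",[520.4,-275.6,237]),proj("side",[521.5,-274,186]))
im,d=robot.read_camera("wrist"); cv2.imwrite("pics/w2.png",im)
```

```text
(np.float64(377.0111992758335), np.float64(312.1036543660199)) (np.float64(374.3951020476059), np.float64(336.1679458621154))
```

View pics/w2.png

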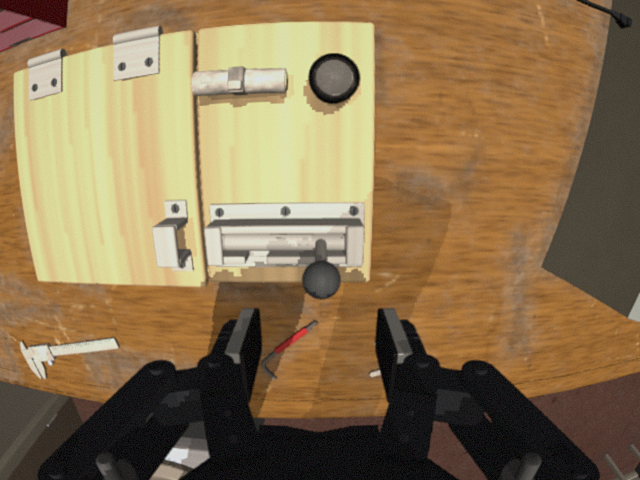

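The lid is level with the deck and the wrist view puts the knob (321,280) midway between the open fingers. Descend over the knob.

```bash
python3 -m pendant '[[[0.05,0.001,0.001,-0.01,0,0,0],[0.05,0,0,-0.015,0,0,0],[0.05,0,0,-0.015,0,0,0],[0.05,0,0,-0.015,0,0,0],[0.05,0,0,-0.01,0,0,0],[0.05,0,0,-0.004,0,0,0],[0.05,0,0,0,0,0,0]]]' 20;  python3 -m pendant '[[[0.02,0,0,0,0,0,0],[0.02,0,0,0,0,0,0],[0.02,0,0,0,0,0,0],[0.02,0,0,0,0,0,0],[0.02,0,0,0,0,0,0]]]' 20
```

```text
clock: 5.58
tcp_pos: [522.3, -270.3, 166.3]
orientation: [[1.0, -0.014, -0.002], [-0.014, -1.0, 0.001], [-0.002, -0.001, -1.0]]
force: [-0.7, 0.6, -0.6]
gripper_width: 49.9
clock: 6.0
tcp_pos: [523.1, -272.0, 168.6]
orientation: [[1.0, -0.016, 0.002], [-0.016, -1.0, -0.001], [0.002, 0.001, -1.0]]
force: [0.5, 0.1, 4.5]
gripper_width: 20.4
```

```bash
python3 -m pendant '[[[0.015,0,0,0,0,0,0],[0.015,0,0,0,0,0,0]]]'
python3 - <<'E'
from h import *
im,d=robot.read_camera("wrist"); cv2.imwrite("pics/w3.png",im)
im,d=robot.read_camera("side"); cv2.imwrite("pics/s3.png",cv2.resize(im[240:400,280:480],None,fx=3.5,fy=3.5))
E
```

```text
clock: 6.17
tcp_pos: [523.1, -272.0, 168.5]
orientation: [[1.0, -0.016, 0.002], [-0.016, -1.0, -0.001], [0.002, 0.001, -1.0]]
force: [0.3, 0.9, 6.5]
gripper_width: 20.3
```

View pics/w3.png

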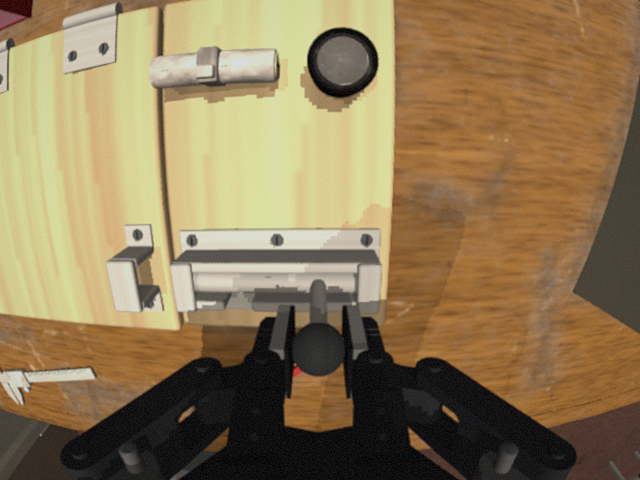

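View pics/s3.png

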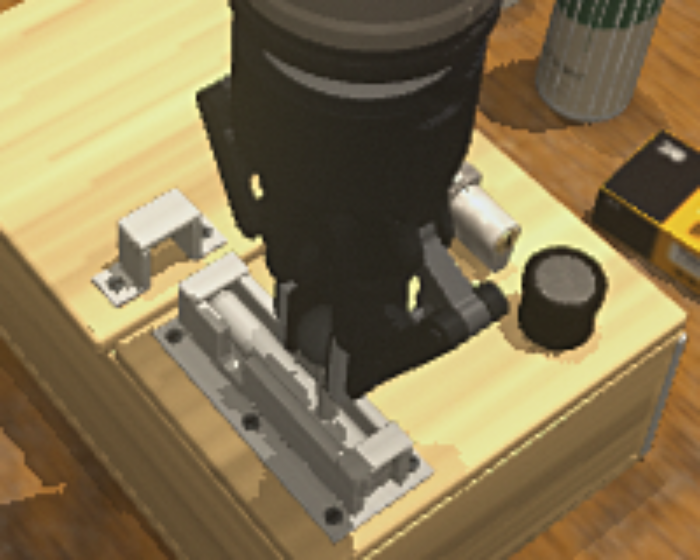

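The knob is between the pads, but the 20.3 mm opening and the upward force suggest they hold it above its middle. I'll open slightly, go lower and regrip.

```bash
python3 -m pendant '[[[0.03,0,0,0,0,0,0],[0.03,0,0,-0.002,0,0,0],[0.03,0,0,-0.003,0,0,0],[0.03,-0.001,0,0,0,0,0],[0.015,0,0,0,0,0,0],[0.015,0,0,0,0,0,0],[0.015,0,0,0,0,0,0],[0.015,0,0,0,0,0,0]]]' 20
```

```text
clock: 6.93
tcp_pos: [520.8, -271.6, 162.0]
orientation: [[1.0, -0.016, -0.001], [-0.016, -1.0, 0.0], [-0.001, -0.0, -1.0]]
force: [-0.2, -0.0, -3.0]
gripper_width: 20.4
```

```bash
python3 -m pendant '[[[0.015,0,0.002,0.001,0,0,0],[0.015,0,0.004,0,0,0,0],[0.015,0,0.005,0,0,0,0],[0.015,0,0.005,0,0,0,0],[0.015,0,0.005,0,0,0,0],[0.015,0.001,0.005,0,0,0,0],[0.015,0,0.005,0,0,0,0],[0.015,0,0.004,0,0,0,0],[0.015,0,0.003,0,0,0,0],[0.015,0,0.002,0,0,0,0],[0.015,0,0,0,0,0,0]]]'; python3 -m pendant '[[[0.015,0,0.002,0,0,0,0],[0.015,0,0.001,0,0,0,0],[0.015,0,0,0,0,0,0]]]'
```

```text
clock: 7.85
tcp_pos: [521.6, -230.6, 162.6]
orientation: [[1.0, -0.015, -0.002], [-0.015, -1.0, 0.001], [-0.002, -0.001, -1.0]]
force: [2.7, 0.4, -25.8]
gripper_width: 20.0
clock: 8.1
tcp_pos: [521.6, -228.1, 162.6]
orientation: [[1.0, -0.016, -0.002], [-0.016, -1.0, 0.001], [-0.002, -0.001, -1.0]]
force: [2.9, -0.9, -26.0]
gripper_width: 20.3
```

```bash
python3 -m pendant '[[[0.015,0,0,-0.001,0,0,0],[0.015,0,0.001,0,0,0,0],[0.015,0,0,0,0,0,0]]]'; python3 -m pendant '[[[0.015,0,0.001,0,0,0,0],[0.015,0,0,0,0,0,0]]]';python3 -m pendant '[[[0.015,0,0.001,0,0,0,0],[0.015,0,0,0,0,0,0]]]'
```

```text
clock: 8.35
tcp_pos: [522.2, -227.6, 162.5]
orientation: [[1.0, -0.016, -0.0], [-0.016, -1.0, 0.0], [-0.0, -0.0, -1.0]]
force: [1.5, 0.7, -20.9]
gripper_width: 20.6
clock: 8.52
tcp_pos: [522.3, -226.9, 162.5]
orientation: [[1.0, -0.016, -0.0], [-0.016, -1.0, -0.0], [-0.0, 0.0, -1.0]]
force: [1.5, -0.5, -22.0]
gripper_width: 20.0
clock: 8.68
tcp_pos: [522.3, -226.7, 162.5]
orientation: [[1.0, -0.017, 0.0], [-0.017, -1.0, -0.001], [0.0, 0.001, -1.0]]
force: [0.7, -4.7, -23.2]
gripper_width: 20.4
```

```bash
python3 -m pendant '[[[0.015,0,0.001,-0.001,0,0,0],[0.015,0,0,0,0,0,0]]]';python3 - <<'E'
from h import *
im,d=robot.read_camera("side"); cv2.imwrite("pics/s4.png",cv2.resize(im[240:400,280:480],None,fx=3.5,fy=3.5))
im,d=robot.read_camera("wrist"); cv2.imwrite("pics/w4.png",im)
E
```

```text
clock: 8.85
tcp_pos: [522.8, -226.6, 162.4]
orientation: [[1.0, -0.018, 0.002], [-0.018, -1.0, -0.002], [0.002, 0.002, -1.0]]
force: [0.8, -5.8, -18.2]
gripper_width: 20.4
```

View pics/s4.png

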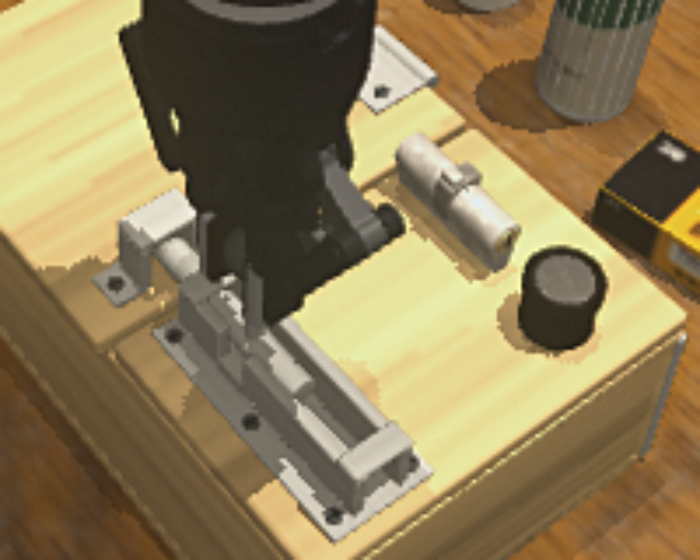

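View pics/w4.png

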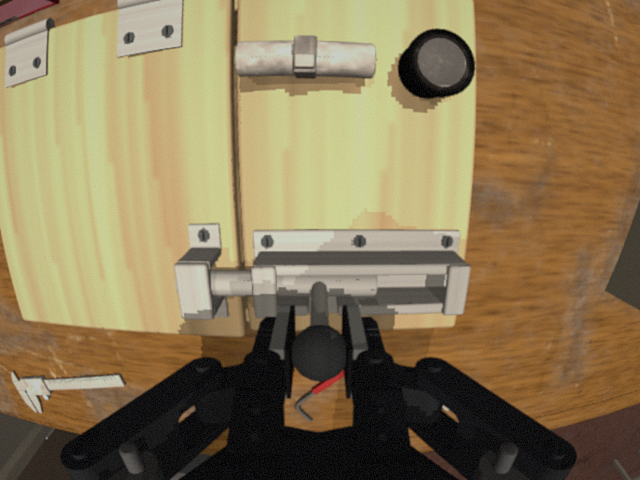

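The side view shows the rod in the keeper, with the end stop felt at y ≈ -226.5. I'll back off the push by 2 mm and regrip so the arm isn't loaded.

```bash
python3 -m pendant '[[[0.015,0,-0.002,0,0,0,0],[0.03,0,0,0,0,0,0],[0.03,0,0,0,0,0,0],[0.03,0,0,0,0,0,0]]]'; python3 -m pendant '[[[0.03,0,0,0.001,0,0,0],[0.015,0,0,0,0,0,0],[0.015,0,0,0,0,0,0],[0.015,0,0,0,0,0,0]]]'
```

```text
clock: 9.28
tcp_pos: [525.0, -226.7, 164.3]
orientation: [[1.0, -0.015, 0.006], [-0.015, -1.0, -0.001], [0.006, 0.001, -1.0]]
force: [-0.7, 0.1, 0.2]
gripper_width: 30.1
clock: 9.62
tcp_pos: [523.7, -227.1, 164.1]
orientation: [[1.0, -0.016, 0.003], [-0.016, -1.0, -0.001], [0.003, 0.001, -1.0]]
force: [-0.7, -0.1, 6.2]
gripper_width: 20.3
```

```bash
python3 -m pendant '[[[0.015,-0.0035,0,-0.0005,0,0,0],[0.015,-0.0036,0,-0.0005,0,0,0],[0.015,-0.0035,0,-0.0009,0,0,0],[0.015,-0.0035,0,-0.001,0,0,0],[0.015,-0.0034,0.0003,-0.0013,0,0,0],[0.015,-0.0033,0,-0.0014,0,0,0],[0.015,0,0,0,0,0,0]]]'
```

```text
clock: 10.2
tcp_pos: [500.6, -226.7, 156.7]
orientation: [[1.0, -0.017, -0.001], [-0.017, -1.0, -0.0], [-0.001, 0.0, -1.0]]
force: [-0.5, -0.4, 4.6]
gripper_width: 20.6
```

```bash
python3 -m pendant '[[[0.015,-0.0032,0,-0.0017,0,0,0],[0.015,-0.0031,0,-0.0018,0,0,0],[0.015,-0.003,0,-0.0021,0,0,0],[0.015,-0.0029,0.0003,-0.0021,0,0,0],[0.015,-0.0027,0,-0.0024,0,0,0],[0.015,-0.0026,0,-0.0025,0,0,0],[0.015,-0.0024,0,-0.0027,0,0,0],[0.015,-0.0023,0,-0.0028,0,0,0],[0.015,0,0,0,0,0,0]]]'
python3 - <<'E'
from h import *
im,d=robot.read_camera("side"); cv2.imwrite("pics/s5.png",cv2.resize(im[240:400,280:480],None,fx=3.5,fy=3.5))
E
```

```text
clock: 10.95
tcp_pos: [478.5, -226.2, 138.0]
orientation: [[1.0, -0.016, -0.001], [-0.016, -1.0, 0.0], [-0.001, -0.0, -1.0]]
force: [1.7, -2.3, 0.0]
gripper_width: 20.5
```

View pics/s5.png

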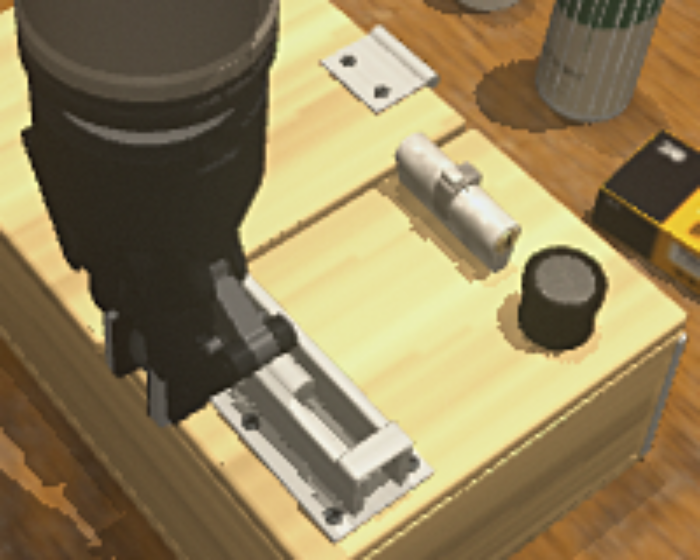

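```bash
python3 -m pendant '[[[0.015,-0.0021,0,-0.0029,0,0,0],[0.015,-0.0019,0,-0.0031,0,0,0],[0.015,-0.0018,0,-0.0031,0,0,0],[0.015,-0.0015,0,-0.0033,0,0,0],[0.015,-0.0014,0,-0.0034,0,0,0],[0.015,-0.0011,0,-0.0034,0,0,0],[0.015,-0.0009,0,-0.0035,0,0,0],[0.015,-0.0007,0,-0.0035,0,0,0],[0.015,-0.0005,0,-0.0036,0,0,0],[0.015,-0.0003,0,-0.0036,0,0,0],[0.015,0,0,0,0,0,0]]]'; python3 -m pendant '[[[0.015,0,0,-0.002,0,0,0],[0.015,0,0,0,0,0,0]]]'
```

```text
clock: 11.92
tcp_pos: [467.0, -226.1, 104.6]
orientation: [[1.0, -0.016, -0.001], [-0.016, -1.0, 0.0], [-0.001, -0.0, -1.0]]
force: [-0.7, -1.1, -0.4]
gripper_width: 20.6
clock: 12.08
tcp_pos: [467.0, -226.1, 103.1]
orientation: [[1.0, -0.016, -0.001], [-0.016, -1.0, 0.0], [-0.001, -0.0, -1.0]]
force: [-1.0, -2.0, -1.0]
gripper_width: 20.5
```

```bash
python3 -m pendant '[[[0.015,0,0,-0.001,0,0,0],[0.015,0,0,-0.001,0,0,0],[0.015,0,0,0,0,0,0]]]'; python3 -m pendant '[[[0.015,0,0,-0.001,0,0,0],[0.015,0,0,0,0,0,0]]]'
```

```text
clock: 12.33
tcp_pos: [467.0, -226.1, 101.3]
orientation: [[1.0, -0.016, -0.0], [-0.016, -1.0, 0.0], [-0.0, -0.0, -1.0]]
force: [-1.9, -0.9, 0.7]
gripper_width: 20.4
clock: 12.5
tcp_pos: [467.1, -226.1, 100.3]
orientation: [[1.0, -0.016, -0.0], [-0.016, -1.0, 0.0], [-0.0, -0.0, -1.0]]
force: [-1.4, -1.5, 0.3]
gripper_width: 20.3
```

```bash
python3 -m pendant '[[[0.015,0,0,-0.001,0,0,0],[0.015,0,0,-0.001,0,0,0],[0.015,0,0,0,0,0,0]]]'
python3 - <<'E'
from h import *
im,d=robot.read_camera("side"); cv2.imwrite("pics/s6.png",cv2.resize(im[240:440,240:440],None,fx=3,fy=3))
W=cloud("side",d)
E
```

```text
clock: 12.75
tcp_pos: [467.2, -226.2, 98.3]
orientation: [[1.0, -0.016, 0.0], [-0.016, -1.0, 0.0], [0.0, -0.0, -1.0]]
force: [-1.0, -1.7, 0.4]
gripper_width: 20.1
```

View pics/s6.png

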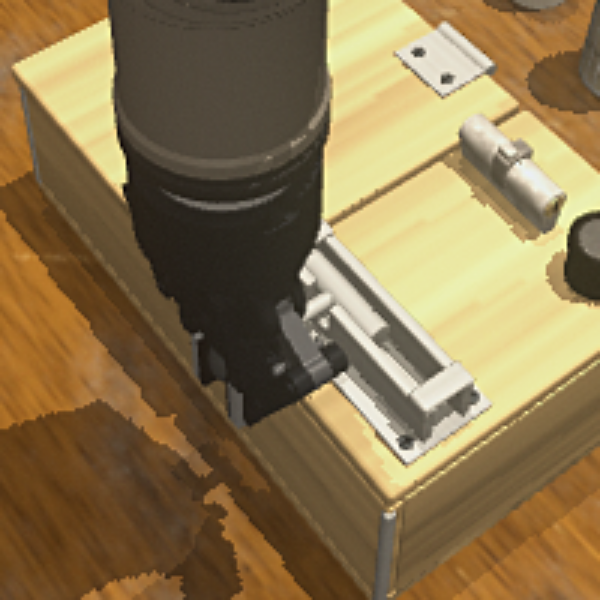

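```bash
python3 -m pendant '[[[0.015,0,0,-0.001,0,0,0],[0.015,0,0,0,0,0,0]]]';python3 -m pendant '[[[0.015,0,0,-0.001,0,0,0],[0.015,0,0,0,0,0,0]]]';python3 -m pendant '[[[0.015,0,0,-0.001,0,0,0],[0.015,0,0,0,0,0,0]]]'
python3 - <<'E'
from h import *
im,d=robot.read_camera("wrist"); cv2.imwrite("pics/w6.png",im)
E
```

```text
clock: 12.97
tcp_pos: [467.4, -226.2, 97.4]
orientation: [[1.0, -0.016, 0.0], [-0.016, -1.0, -0.0], [0.0, 0.0, -1.0]]
force: [-1.6, -1.7, 0.3]
gripper_width: 20.7
clock: 13.13
tcp_pos: [467.4, -226.2, 96.8]
orientation: [[1.0, -0.016, 0.0], [-0.016, -1.0, -0.0], [0.0, 0.0, -1.0]]
force: [-2.8, 0.2, 6.1]
gripper_width: 20.3
clock: 13.3
tcp_pos: [467.6, -226.2, 96.1]
orientation: [[1.0, -0.016, 0.001], [-0.016, -1.0, -0.0], [0.001, 0.0, -1.0]]
force: [-3.7, -0.3, 8.4]
gripper_width: 20.4
```

View pics/w6.png

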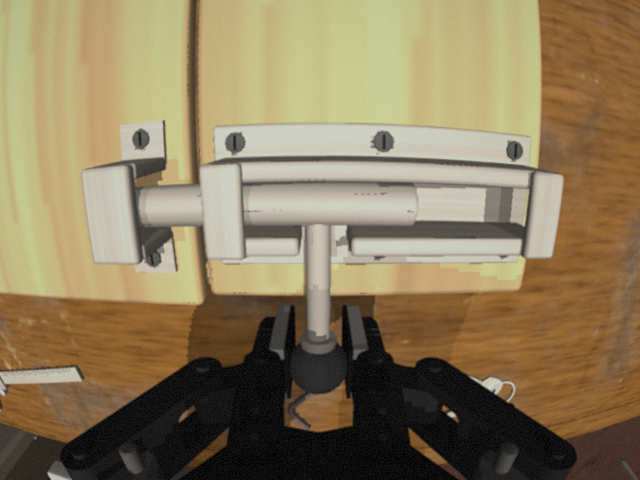

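The wrist view shows the stem (318,280) down in the notch, close to the notch's +y side, with the rod in the keeper. The rising force marks the handle's stop. I'll push a little further, release and go straight up.

```bash
python3 -m pendant '[[[0.015,0,0,-0.001,0,0,0],[0.015,0,0,-0.001,0,0,0],[0.015,0,0,0,0,0,0]]]'; python3 -m pendant '[[[0.03,0,0,0,0,0,0],[0.04,0,0,0,0,0,0],[0.045,0,0,0,0,0,0],[0.045,0,0,0,0,0,0]]]'; python3 -m pendant '[[[0.045,0,0,0.005,0,0,0],[0.045,0,0,0.01,0,0,0],[0.045,0,0,0.015,0,0,0],[0.045,0,0,0.02,0,0,0],[0.045,0,0,0.03,0,0,0],[0.045,0,0,0.03,0,0,0],[0.045,-0.01,0.02,0.03,0,0,0],[0.045,-0.01,0.03,0.02,0,0,0],[0.045,-0.005,0.03,0,0,0,0],[0.045,0,0.02,0,0,0,0],[0.045,0,0,0,0,0,0]]]'
python3 - <<'E'
from h import *
for n in ["side","top"]:
    im,d=robot.read_camera(n); cv2.imwrite(f"pics/{n}7.png",im)
    W=cloud(n,d); B=w2b(W); 
    m=(B[...,0]<-104)&(B[...,0]>-135)&(abs(B[...,1]+75)<20)&(B[...,2]>100)&(B[...,2]<150)
    q=B[m]
    from scipy.optimize import least_squares
    if len(q)>20:
        s=least_squares(lambda c:np.linalg.norm(q-c,axis=1)-11,q.mean(0)-[0,0,8],loss='soft_l1'); print(n,"knob box",s.x,len(q),np.sqrt(np.mean(s.fun**2)))
    z=B[(B[...,1]>60)&(B[...,1]<150)&(abs(B[...,2]-110)<30)&(abs(B[...,0])<80)][:,2]; print("lid z",np.percentile(z,[10,50,90]))
E
```

```text
clock: 13.6
tcp_pos: [468.1, -226.3, 94.3]
orientation: [[1.0, -0.016, 0.002], [-0.016, -1.0, -0.001], [0.002, 0.001, -1.0]]
force: [-3.3, 0.6, 8.7]
gripper_width: 20.5
clock: 13.93
tcp_pos: [467.2, -225.9, 93.2]
orientation: [[1.0, -0.016, -0.0], [-0.016, -1.0, 0.0], [-0.0, -0.0, -1.0]]
force: [0.0, -0.2, 0.6]
gripper_width: 45.0
clock: 14.85
tcp_pos: [442.4, -121.7, 255.1]
orientation: [[1.0, -0.01, 0.002], [-0.01, -1.0, 0.0], [0.002, -0.001, -1.0]]
force: [0.2, 0.4, 0.9]
gripper_width: 45.2
side knob box [-119.86021276  -74.39104114  126.14415454] 254 1.2869674563701117
lid z [108.476345   109.86665104 111.2457752 ]
lid z [108.1195863  109.95016045 111.85701419]
```

View pics/side7.png

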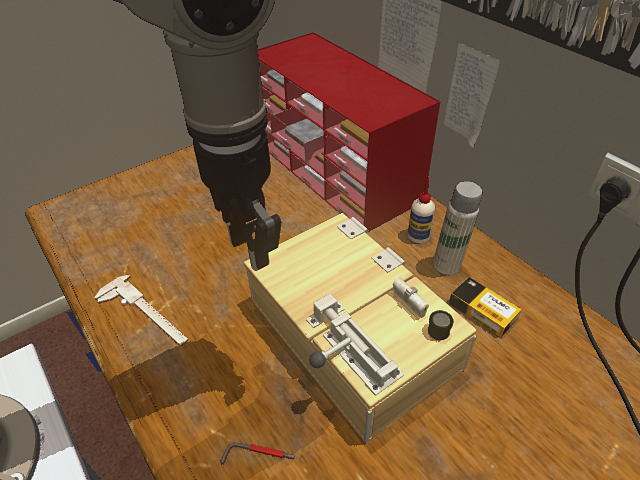

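The side view shows the lid flat, the rod in the keeper, and the knob at (317,359) level in front of the box. The loupe (440,325) and cylinder (410,297) haven't moved, and the gripper is clear of everything.

Run:
```python
from station import robot
print(robot.hand_in(), robot.state()['clock'])
```

```text
the job is handed in; nothing more can be done
the job is handed in; nothing more can be done
```

The box is locked: I pressed the lid shut, slid the bolt into the keeper until I felt its stop, and turned the handle down into the notch until its stop. I handed in at about 15 s of the 51 s allowed.

- **Lid:** the last depth readings put its top at about 110 mm. A fit made just after pressing showed it level with the deck.
- **Bolt and handle:** the side camera put the knob at box (-120, -74, 126) mm, against (-120, -75, 126) for fully down in the notch. That is about 51 mm of bolt travel.
- **Loupe and cylinder:** both stand where they were in the pictures, and the gripper was clear of everything at the end.
- **Forces:** the highest readings I saw were about 20 N on the lid and 26 N while gripping the knob, but I only read the force between moves.

One check fell short: the top camera gave too few points on the knob to confirm its position, so that measurement comes from the side camera alone. The pads read about 20.4 mm on the 22 mm knob even after I regripped it lower. They held it through the turn.

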